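# Refit the handle on the forge's air valve and shut it

## Robot

A 7-joint arm with a two-finger parallel gripper is mounted at the origin on the work surface. World frame = base frame: x ahead of the robot, y to its left, z up, the work surface at z = 0. Lengths are in m, angles in rad, forces in N, time in s.
With the tool pointing down it reaches from about 0.4 to 0.85 m from the base axis. Payload 4.5 kg.
Tool frame: the origin (TCP) lies midway between the tips of the shut fingers; the grasp point (between the pads) lies 19 mm behind it; z points along the fingers, y is the direction in which the jaws open and shut (so a half turn about z gives the same grasp; the last joint's range is limited). The gripper opens to 88 mm and grips with 3 to 60 N. Pads are 18 mm wide; open, the fingers measure 123 mm over their backs; the gripper's body (75 mm by 187 mm) begins 45 mm behind the grasp point.
Start: joints at [1.244, 0.689, -0.195, 1.565, 0.157, 0.902, -0.215], TCP at [0.221, -0.585, 0.239] pointing down, gripper open.
Joint ranges: [-3.01, 3.01], [-0.46, 2.08], [-1.47, 1.51], [0.13, 2.56], [-1, 4.14], [0.04, 2.09], [-2.66, 2.66]. Speed limits (rad/s): [2.57, 2.57, 3.14, 3.14, 3.14, 3.14, 3.14].

## Interface

Orientations are given as a unit quaternion [x, y, z, w].
In Python, from plant import r, viewer gives the robot as it stands.
- The arm moves only by the tool play_rows, never from a script. Its argument "commands" is a list of rows, each an object with "delta_rot": the turn, a rotation vector about the tool's x, y, z normalised to -1 to 1, where 1 is pi rad, a list of three; "travel": the shift along the tool's x, y, z normalised to -1 to 1, where 1 is 15 cm, a list of three; "gripper": the opening, from -1 (shut) to 1 (fully open). In form: [{"delta_rot": [wx, wy, wz], "travel": [x, y, z], "gripper": gripper}, ...]. A call has 1 to 12 rows; each row is the pose to reach, as a shift and turn from the pose commanded when the call began, along the tool's axes at that moment, turning the shorter way round; what a row does not reach only later rows make up. A row lasts 1/8 s, in which the tool goes at most 62.5 mm and 10.7 degrees, less where a joint would pass 70% of its speed; a pose out of reach is approached as far as the arm can. A call with a number of a shift or a turn outside -1 to 1 is refused whole. A call with a gripper value outside its range is refused whole. The fingers move at their own pace and stop on an object; "force" is the grip in N (left out, the last holds). Time passes only in rows, so rows that repeat a pose let the fingers close. It gives the time, the measured TCP pose, the force and the opening at its end, in the units of the state.
- r.get_state(): the state, without advancing time (a new reading comes with each control period).
- viewer.snapshot(name): name is "scene" or "top" or "wrist"; returns a dict with "color" (400x640x3 uint8, red, green, blue), "z_map" (400x640 float32, m along the optical axis (not along the pixel's ray), 0 where there is no reading), "fx", "fy", "cx", "cy" (pixels), "distortion" ([k1, k2, p1, p2, k3] as OpenCV has them; the pictures are not rectified), "origin" and "attitude" of the camera in the world. Camera axes: x right, y up, looking along -z (the intrinsics and any distortion apply to the point x, -y, -z); pixel columns grow to the right and rows downward; lengths in m; the calibration is good to about 2 mm. A picture is of the moment at which its call begins.
- r.finish_job(): hands the job in, once; it reports no verdict.
Trained networks look in the newest picture that a camera, given by its name, has taken for a name from the list of things; names that differ only in an ending like _2 or _b are one class to them, and where a whole thing is asked for, a point or a joint stands for the part that bears it (a point fixed in the world has none). Each returns a list of dicts, best first, with "conf" (0 to 1); they miss things now and then, are a little off and sometimes report something else, mostly with a low value. They report only what shows in the picture. A call takes as long as a camera call. They do not tell look-alikes from the thing itself.
- viewer.outline_of(camera, label): "pixels" (400x640 bool, what is visible of it) and "at" ([column, row] in pixels, amid what is visible of it).
- viewer.pinpoint(camera, label): "at" ([column, row] in pixels: a listed point, or the origin of a listed thing).
The state is a dict: "clock": time; "q": joint angles; "qd": joint speeds; "joint_torque": joint torques, N m; "tool_pos": TCP position; "eef_rot": TCP orientation; "contact_force": force on the tool from outside, world axes, zero at the start; "moment": the same for the moment, N m; "opening": opening from 0.0 (shut) to 1.0 (fully open).
Only numpy, scipy, OpenCV 4.12 (cv2) and the standard library are available. Lean on these libraries where they do the work, as an engineer would, in place of code of your own. Each camera call takes 0.05 s, during which the arm holds its last target. There are 200 camera calls.

## Task

The red handle has come off the forge's air valve: fit it back onto the valve's square spindle, pressing lightly on the sprung spindle and turning the handle slowly until it drops fully home. Then turn the valve clockwise (seen from above) until it stops, which shuts it, and let go of the handle. Never push the sprung spindle right down to the bottom of its travel before the handle is home, and leave all the other things on the bench where they lie.

Things in the scene. Friction and masses are not known exactly. Their poses are not given: they have to be found in the camera images.
- handle_mid (a point): Centre of the loose red handle, half-way up (20 mm above its underside), on its socket's axis. A bar 64 mm long (x), 28 mm wide (y), 19 mm high, white line along its top, on a bare steel hub 36 (x) by 28 (y) by 21 mm high: 40 mm high in all. It stands upright on the bench; bar and hub are flush on the long sides, so it can be gripped across its 28 mm width.
- seat (a point): A point on the valve: centre of the round steel collar's top face (38 mm across), 102 mm above the bench, z up; it does not turn with the spindle. From it stands the brass spindle: a 16 mm square, 18 mm high, then a round nose 14 mm across, 5 mm high. The handle's centre is 38 mm above this point when it stands on the square's corners, 22 mm when fully home.
- valve: The green air valve, fixed to the bench: base 110 (x) by 270 mm (y), body 92 mm square, 76 mm high; origin under its centre, spindle on its z axis. It starts part open; the spindle turns clockwise (seen from above), less than 1.1 rad, to a stop where it is shut: its flats, and the sides of a handle on it, then lie parallel to the valve's x and y axes.
- spare_mid (a point): Centre of a loose yellow handle of the same size for another valve (20 mm above its underside); its 12 mm socket does not fit. Leave alone.
- hammer: Loose hand hammer lying on the bench, handle along its x. Leave alone.
- tin: Loose steel can, 68 mm across, 90 mm high, origin under its centre. Leave alone.
- brush: Loose brush lying along its x. Leave alone.
- tongs: Loose steel tongs, 310 mm long, lying along their x. Leave alone.
- bar: Loose steel bar 220 x 16 x 16 mm, lying along its x. Leave alone.
- jar: Loose amber jar, 60 mm across, 85 mm high, origin under its centre. Leave alone.
- handle: The same red handle (about 150 g); origin at the centre of its underside. In the underside is a square socket 17.6 mm wide, 21 mm deep, sides parallel to x and y. It slips over the spindle's round nose at any angle; it drops 16 mm over the square only where the sides line up with the flats (four ways round, about 0.09 rad of play either way).
- collar: The collar with its spindle; same origin and axes as point seat. Both sink together on a spring, up to 10 mm: 4 N to start, 1.5 N more per mm, then solid. The spindle turns stiffly (0.18 N m). The angle at which it stands is not reported and differs each time: find it by feel or by sight.
There are look-alikes about, which are no part of the job. Of the things shaped like the handle, the red one is meant.

How it is judged:
By the outcome, as a careful person would: the job done as asked, in the order asked, and still so for the second after the job is handed in, with the robot touching nothing.
It also fails if it takes over 72 s, if anything falls off the work surface, if the arm or the gripper's body presses on something with over 40 N, if the wrist force passes 120 N, or if a joint passes its speed limit or range.

## Working session

There is one attempt and no reset: what is moved stays moved. The work goes in short steps, Python scripts to look and compute and a tool call to move; the robot and the scene stay as the last step left them, time stands still between calls to the robot, and variables do not carry over. Pictures are saved under pics/ and viewed, about 8 in all and at most 12, crops included, and the job is handed in when it is done.

Besides the shell and the picture viewer there is one more tool, called as a command line: name --argument value ..., lists and objects as JSON in quotes. play_rows: Moves the arm, as the interface text tells. Its arguments: {"type":"object","properties":{"commands":{"type":"array","items":{"type":"object","properties":{"delta_rot":{"type":"array","items":{"type":"number","minimum":-1,"maximum":1}},"travel":{"type":"array","items":{"type":"number","minimum":-1,"maximum":1}},"gripper":{"type":"number"}}}},"force":{"type":"number"}},"required":["commands"]}

```bash
mkdir -p pics
cat > h.py <<'E'
import numpy as np, cv2
from scipy.spatial.transform import Rotation as R
from plant import r, viewer
def snap(n,save=None):
    s=viewer.snapshot(n)
    if save: cv2.imwrite('pics/'+save,s['color'][:,:,::-1])
    return s
def Rc(s):
    a=np.array(s['attitude'],float)
    return R.from_matrix(a) if a.shape==(3,3) else R.from_quat(a)
def rays(s,uv):
    K=np.array([[s['fx'],0,s['cx']],[0,s['fy'],s['cy']],[0,0,1.]])
    p=cv2.undistortPoints(np.array(uv,float).reshape(-1,1,2),K,np.array(s['distortion'],float)).reshape(-1,2)
    return Rc(s).apply(np.c_[p[:,0],-p[:,1],-np.ones(len(p))])
def at_z(s,uv,z):   # intersect pixel rays with plane height z
    d=rays(s,uv);o=np.array(s['origin']);return o+d*((z-o[2])/d[:,2])[:,None]
def by_depth(s,uv):
    uv=np.array(uv,float).reshape(-1,2);d=rays(s,uv);i=np.round(uv).astype(int)
    return np.array(s['origin'])+d*s['z_map'][i[:,1],i[:,0]][:,None]
E
python3 - <<'E'
from h import *
st=r.get_state();print({k:np.round(v,3).tolist() for k,v in st.items()})
for c in('scene','top'):
    s=snap(c,c+'1.png');print(c,np.round(s['origin'],3),np.round(Rc(s).as_matrix(),2).tolist(),s['fx'])
    for l in('handle_mid','spare_mid','seat','valve','handle','tin','jar'):
        for d in viewer.pinpoint(c,l)[:3]:
            a=np.clip(d['at'],0,[639,399]);print(l,round(d['conf'],2),np.round(d['at'],1),np.round(by_depth(s,a)[0],3))
a=cv2.imread('pics/scene1.png');b=cv2.imread('pics/top1.png')
cv2.imwrite('pics/both.png',cv2.resize(np.vstack([a,b]),(480,600)))
E
```

```text
{'clock': 0.0, 'q': [1.244, 0.69, -0.195, 1.566, 0.157, 0.903, -0.215], 'qd': [0.002, -0.002, -0.0, 0.0, 0.001, -0.0, -0.0], 'joint_torque': [0.001, -52.756, -1.267, -15.343, -0.053, 0.007, 0.0], 'tool_pos': [0.22, -0.584, 0.238], 'eef_rot': [0.984, 0.179, -0.0, -0.001], 'contact_force': [0.266, 0.204, 0.288], 'moment': [0.015, -0.012, 0.01], 'opening': 0.998}
scene [ 1.206 -0.085  0.86 ] [[0.18, -0.73, 0.66], [0.98, 0.13, -0.13], [0.01, 0.67, 0.74]] 396.45455339197787
handle_mid 0.79 [365.3 184.4] [0.38  0.21  0.014]
handle_mid 0.74 [358.2 234.7] [0.587 0.134 0.042]
handle_mid 0.53 [354.7 202.6] [0.474 0.153 0.042]
spare_mid 0.56 [405.9 201.5] [0.493 0.297 0.04 ]
seat 0.53 [281.  218.9] [ 0.554 -0.061  0.107]
handle 0.79 [358.  206.5] [0.469 0.165 0.018]
handle 0.67 [357.9 188.4] [0.38  0.188 0.001]
handle 0.59 [357.4 238.1] [0.595 0.131 0.038]
tin 0.85 [332.1 295.7] [0.756 0.03  0.049]
jar 0.72 [275.1 220.4] [ 0.55  -0.076  0.1  ]
jar 0.71 [357.1 209. ] [0.473 0.162 0.012]
jar 0.64 [168.2 196.5] [ 0.351 -0.367  0.034]
top [0.412 0.052 1.26 ] [[-0.03, 1.0, -0.09], [-1.0, -0.03, -0.02], [-0.02, 0.09, 1.0]] 382.1830731555683
handle_mid 0.51 [302.9 182.3] [0.563 0.137 0.044]
handle_mid 0.49 [286.6 244. ] [0.368 0.193 0.044]
handle_mid 0.44 [337.  134.4] [0.705 0.024 0.089]
spare_mid 0.47 [251.8 209.5] [0.48  0.304 0.038]
seat 0.53 [367.5 183.8] [ 0.544 -0.062  0.118]
seat 0.22 [296.1 215.2] [0.458 0.161 0.041]
valve 0.68 [367.5 188.9] [ 0.53  -0.063  0.105]
handle 0.7 [283.1 243.7] [0.369 0.205 0.04 ]
handle 0.58 [296.7 215.1] [0.458 0.159 0.042]
handle 0.54 [301.5 180.6] [0.569 0.142 0.039]
tin 0.96 [331.8 134.3] [0.705 0.041 0.092]
jar 0.93 [460.7 253.2] [ 0.324 -0.354  0.046]
```

View pics/both.png

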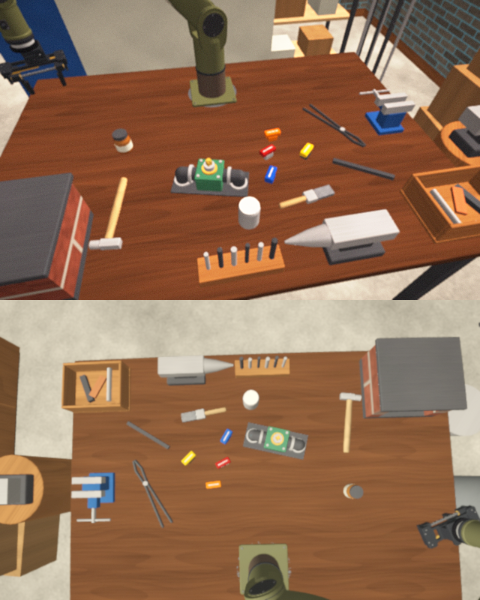

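Run:
```python
import cv2,numpy as np
b=cv2.imread('pics/top1.png');a=cv2.imread('pics/scene1.png')
c=cv2.resize(b[120:270,220:420],(800,600),interpolation=cv2.INTER_CUBIC)
cv2.imwrite('pics/topc.png',c)
```

```text
(no output)
```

View pics/topc.png

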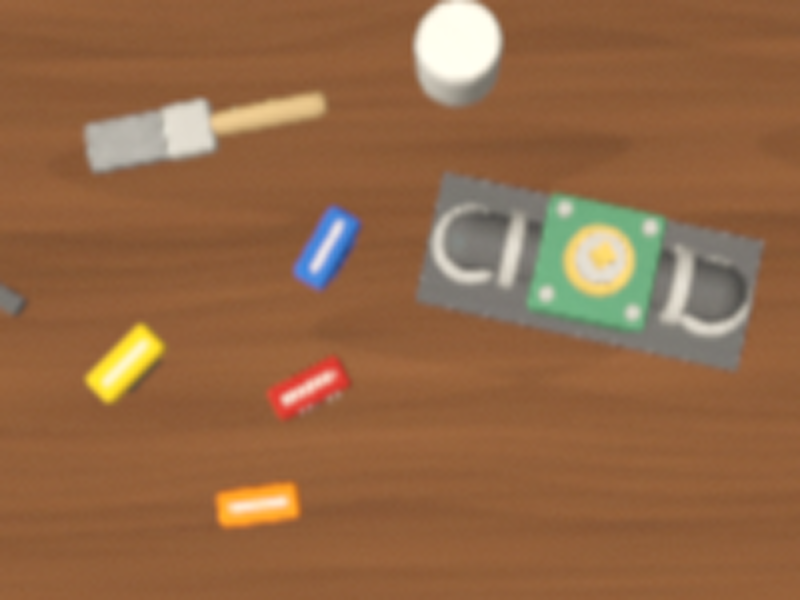

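Candidates for the handle in the top view: red at (297,216), orange (284,246), blue (302,181) and yellow (251,210). Red is the one meant: it has a red bar with a white line on a steel hub. The valve is at (368,185). Next I measure their poses.

```bash
cat >> h.py <<'E'
def redrect(s,z=0.04,near=None):
    hsv=cv2.cvtColor(s['color'],cv2.COLOR_RGB2HSV)
    m=(((hsv[...,0]<5)|(hsv[...,0]>172))&(hsv[...,1]>150)&(hsv[...,2]>90)).astype(np.uint8)
    m=cv2.morphologyEx(m,cv2.MORPH_CLOSE,np.ones((5,5)))
    n,l,st,ce=cv2.connectedComponentsWithStats(m);out=[]
    for i in range(1,n):
        if st[i,4]<60: continue
        c=max(cv2.findContours((l==i).astype(np.uint8),0,1)[0],key=len).reshape(-1,2)
        P=at_z(s,c,z)[:,:2];rc=cv2.minAreaRect((P*1000).astype(np.float32))
        bx=cv2.boxPoints(rc)/1000;e=max(bx[1]-bx[0],bx[2]-bx[1],key=np.linalg.norm)
        out.append((np.round(ce[i]),np.round(rc[0],1),np.round(rc[1],1),round(float(np.arctan2(e[1],e[0])%np.pi),3)))
    return out
def tool():
    st=r.get_state();q=R.from_quat(st['eef_rot']);return np.array(st['tool_pos']),q
E
python3 - <<'E'
from h import *
s=snap('top')
for o in redrect(s):print(o)
hsv=cv2.cvtColor(s['color'],cv2.COLOR_RGB2HSV)
# valve: green body top z~.076, 92 mm square
m=((hsv[...,0]>50)&(hsv[...,0]<85)&(hsv[...,1]>80)).astype(np.uint8)[140:240,300:430]
m=cv2.morphologyEx(m,cv2.MORPH_CLOSE,np.ones((9,9)))
c=max(cv2.findContours(m,0,1)[0],key=len).reshape(-1,2)+[300,140]
print(cv2.minAreaRect((at_z(s,c,.076)[:,:2]*1000).astype(np.float32)))
print('seat',at_z(s,[[367.5,183.8]],.104))
# base corners by eye: crop/4
B=np.array([[444,172],[763,240],[738,368],[417,300]])/4+[220,120]
b=at_z(s,B,.01)[:,:2];print(b.round(3),b.mean(0),np.arctan2(*(b[0]-b[1])),np.linalg.norm(b[0]-b[1]),np.linalg.norm(b[1]-b[2]))
w=snap('wrist');p,q=tool();print('cam in tool',q.inv().apply(np.array(w['origin'])-p),(q.inv()*Rc(w)).as_matrix().round(2).tolist(),w['fx'])
print('tool x,y',q.as_matrix().round(3).tolist())
E
```

```text
(array([297., 217.]), array([453.7, 159.4]), array([25.8, 60. ]), 2.008)
((542.5797119140625, -70.12057495117188), (89.6500015258789, 90.02503204345703), 75.33015441894531)
seat [[ 0.54522313 -0.06340165  0.104     ]]
[[ 0.629  0.045]
 [ 0.565 -0.215]
 [ 0.46  -0.19 ]
 [ 0.523  0.07 ]] [ 0.54414354 -0.07247291] 0.2413337108447883 0.26817292019483985 0.10751820995848742
cam in tool [ 6.76743255e-02  2.97016879e-05 -1.45414521e-01] [[-0.0, 0.96, 0.26], [1.0, 0.0, 0.0], [0.0, 0.26, -0.96]] 326.6947931249497
tool x,y [[0.936, 0.353, 0.0], [0.353, -0.936, -0.0], [0.0, 0.0, -1.0]]
```

```bash
cat >> h.py <<'E'
def plan(wps,start=None):
    """wps: list of (x,y,z,theta) tool-down; prints normalised travel / rot z per call"""
    p,q=tool();m=q.as_matrix();cur=np.r_[p,np.arctan2(m[1,0],m[0,0])] if start is None else np.array(start,float)
    for w in wps:
        w=np.array(w,float);d=w[:3]-cur[:3];c,s=np.cos(cur[3]),np.sin(cur[3])
        t=np.array([c*d[0]+s*d[1],s*d[0]-c*d[1],-d[2]])/.15
        print('to',w.round(3),'travel',t.round(3).tolist(),'rotz',round(-(w[3]-cur[3])/np.pi,4),'maxsteps',round(np.linalg.norm(d)/.0625,1),round(abs(np.degrees(w[3]-cur[3]))/10.7,1))
        cur=w
E
python3 - <<'E'
from h import *
a=np.array([.22,-.584,.238,.361]);b=np.array([.545,-.068,.238,1.32])
plan([a+(b-a)*k/5 for k in range(1,6)],a)
E
```

```text
to [ 0.285 -0.481  0.238  0.553] travel [0.648, -0.491, -0.0] rotz -0.0611 maxsteps 2.0 1.0
to [ 0.35  -0.378  0.238  0.745] travel [0.73, -0.358, -0.0] rotz -0.0611 maxsteps 2.0 1.0
to [ 0.415 -0.274  0.238  0.936] travel [0.785, -0.212, -0.0] rotz -0.0611 maxsteps 2.0 1.0
to [ 0.48  -0.171  0.238  1.128] travel [0.811, -0.059, -0.0] rotz -0.0611 maxsteps 2.0 1.0
to [ 0.545 -0.068  0.238  1.32 ] travel [0.807, 0.097, -0.0] rotz -0.0611 maxsteps 2.0 1.0
```

play_rows --commands '[{"delta_rot":[0,0,-0.061],"travel":[0.65,-0.49,0],"gripper":0.15},{"delta_rot":[0,0,-0.061],"travel":[0.65,-0.49,0],"gripper":0.15},{"delta_rot":[0,0,-0.061],"travel":[0.65,-0.49,0],"gripper":0.15}]'

```text
clock: 1.27
tool_pos: [0.29, -0.4769, 0.2392]
eef_rot: [0.961, 0.277, 0.001, -0.001]
contact_force: [0.4, -0.4, 0.1]
opening: 0.685
```

play_rows --commands '[{"delta_rot":[0,0,-0.061],"travel":[0.73,-0.36,0],"gripper":0.15},{"delta_rot":[0,0,-0.061],"travel":[0.73,-0.36,0],"gripper":0.15},{"delta_rot":[0,0,-0.061],"travel":[0.73,-0.36,0],"gripper":0.15}]'

```text
clock: 1.65
tool_pos: [0.3541, -0.3744, 0.2392]
eef_rot: [0.93, 0.367, 0.001, -0.0]
contact_force: [-0.2, -0.1, -0.2]
opening: 0.574
```

play_rows --commands '[{"delta_rot":[0,0,-0.061],"travel":[0.785,-0.21,0],"gripper":0.15},{"delta_rot":[0,0,-0.061],"travel":[0.785,-0.21,0],"gripper":0.15},{"delta_rot":[0,0,-0.061],"travel":[0.785,-0.21,0],"gripper":0.15}]'

```text
clock: 2.02
tool_pos: [0.4192, -0.2721, 0.2392]
eef_rot: [0.891, 0.454, 0.001, 0.0]
contact_force: [-0.2, -1.3, 0.0]
opening: 0.576
```

play_rows --commands '[{"delta_rot":[0,0,-0.061],"travel":[0.81,-0.06,0],"gripper":0.15},{"delta_rot":[0,0,-0.061],"travel":[0.81,-0.06,0],"gripper":0.15},{"delta_rot":[0,0,-0.061],"travel":[0.81,-0.06,0],"gripper":0.15}]'

```text
clock: 2.4
tool_pos: [0.4837, -0.1692, 0.2391]
eef_rot: [0.844, 0.537, 0.002, 0.0]
contact_force: [0.2, -1.1, -0.1]
opening: 0.575
```

play_rows --commands '[{"delta_rot":[0,0,-0.061],"travel":[0.8,0.1,0],"gripper":0.15},{"delta_rot":[0,0,-0.061],"travel":[0.8,0.1,0],"gripper":0.15},{"delta_rot":[0,0,-0.061],"travel":[0.8,0.1,0],"gripper":0.15},{"delta_rot":[0,0,-0.061],"travel":[0.8,0.1,0],"gripper":0.15}]'

```text
clock: 2.9
tool_pos: [0.5452, -0.0735, 0.2383]
eef_rot: [0.791, 0.611, -0.001, 0.001]
contact_force: [-0.5, -0.9, 0.5]
opening: 0.575
```

Run:
```python
from h import *
s=snap('wrist','w1.png')
for l in('seat','collar','valve'):
    for d in viewer.pinpoint('wrist',l)[:2]:print(l,round(d['conf'],2),np.round(d['at'],1),at_z(s,[d['at']],.102).round(4))
print(tool()[0],tool()[1].as_matrix().round(3).tolist(),r.get_state()['clock'])
```

```text
seat 0.58 [329.3 186.2] [[ 0.5507 -0.0696  0.102 ]]
seat 0.5 [460.8  35.4] [[0.6805 0.0214 0.102 ]]
collar 0.73 [323.7 188.7] [[ 0.5454 -0.0705  0.102 ]]
valve 0.64 [321.8 169.5] [[ 0.5481 -0.0535  0.102 ]]
[ 0.54521728 -0.07265409  0.23862158] [[0.253, 0.968, -0.001], [0.968, -0.253, -0.001], [-0.002, -0.0, -1.0]] 3.1
```

View pics/w1.png

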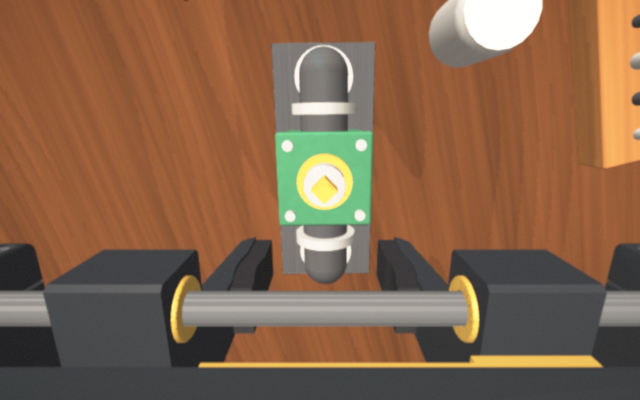

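Run:
```python
from h import *
s=snap('wrist')
c=s['color'][150:220,285:365][:,:,::-1];cv2.imwrite('pics/w1c.png',cv2.resize(c,(640,560),interpolation=cv2.INTER_CUBIC))
z=s['z_map'];print(z[175:205:3,305:345:3].round(3))
```

```text
[[0.304 0.285 0.285 0.286 0.285 0.286 0.287 0.286 0.286 0.286 0.287 0.286
  0.285 0.305]
 [0.305 0.287 0.285 0.287 0.287 0.288 0.28  0.279 0.287 0.287 0.288 0.286
  0.288 0.306]
 [0.289 0.288 0.287 0.288 0.288 0.281 0.269 0.269 0.28  0.288 0.289 0.287
  0.289 0.287]
 [0.289 0.289 0.289 0.288 0.281 0.269 0.27  0.27  0.269 0.282 0.289 0.288
  0.288 0.288]
 [0.289 0.289 0.288 0.28  0.27  0.264 0.265 0.266 0.265 0.271 0.283 0.288
  0.288 0.288]
 [0.29  0.29  0.29  0.27  0.267 0.266 0.266 0.266 0.266 0.266 0.271 0.289
  0.29  0.29 ]
 [0.291 0.291 0.29  0.271 0.266 0.265 0.267 0.266 0.265 0.267 0.272 0.29
  0.29  0.292]
 [0.31  0.291 0.293 0.291 0.269 0.267 0.268 0.267 0.267 0.267 0.29  0.291
  0.291 0.309]
 [0.31  0.292 0.291 0.292 0.291 0.269 0.268 0.269 0.269 0.292 0.292 0.292
  0.292 0.312]
 [0.311 0.312 0.293 0.294 0.292 0.293 0.273 0.276 0.293 0.294 0.292 0.293
  0.311 0.311]]
```

View pics/w1c.png

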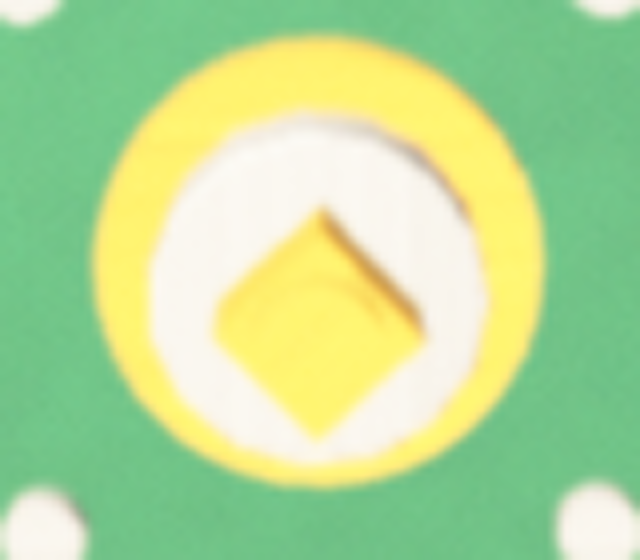

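```bash
cat >> h.py <<'E'
def spindle(s,c=(.546,-.07)):
    v,u=np.mgrid[120:260,250:400];P=by_depth(s,np.c_[u.ravel(),v.ravel()])
    P=P[np.hypot(P[:,0]-c[0],P[:,1]-c[1])<.022]
    Q=P[P[:,2]>P[:,2].max()-.019];C=P[(P[:,2]>.098)&(P[:,2]<.1045)]
    rc=cv2.minAreaRect((Q[:,:2]*1000).astype(np.float32));b=cv2.boxPoints(rc)/1000;e=b[1]-b[0]
    print('zmax',P[:,2].max(),'square',np.round(rc[0],1),np.round(rc[1],1),'angle mod 90',np.arctan2(e[1],e[0])%(np.pi/2))
    print('collar circle',cv2.minEnclosingCircle((C[:,:2]*1000).astype(np.float32)),np.median(C[:,2]))
    return P
E
python3 - <<'E'
from h import *
s=snap('wrist');P=spindle(s)
# optimise: max symmetric square fit over angle using top points
T=P[P[:,2]>.1165]
best=[]
for a in np.arange(0,np.pi/2,.02):
    q=T[:,:2]@np.array([[np.cos(a),-np.sin(a)],[np.sin(a),np.cos(a)]])
    w=np.percentile(q,98.5,0)-np.percentile(q,1.5,0);best.append((w.sum()*1000,a,w*1000,T[:,:2].mean(0)))
for b in sorted(best,key=lambda b:b[0])[:3]:print(b)
# green body top corners via colour in wrist
hsv=cv2.cvtColor(s['color'],cv2.COLOR_RGB2HSV)
m=((hsv[...,0]>50)&(hsv[...,0]<85)&(hsv[...,1]>80)).astype(np.uint8)[110:240,260:390]
m=cv2.morphologyEx(m,cv2.MORPH_CLOSE,np.ones((41,41)))
c=max(cv2.findContours(m,0,1)[0],key=len).reshape(-1,2)+[260,110]
print('body',cv2.minAreaRect((at_z(s,c,.076)[:,:2]*1000).astype(np.float32)))
plan([(.500,.046,.21,1.66),(.456,.155,.16,2.008)])
E
```

```text
zmax 0.12678777182519807 square [546.2 -68.9] [16.3 16.3] angle mod 90 0.50774384
collar circle ((546.1124877929688, -68.86125183105469), 18.95808219909668) 0.10151515531455535
(np.float64(31.67078012346852), np.float64(0.5), array([15.93369619, 15.73708394]), array([ 0.54641499, -0.0679574 ]))
(np.float64(31.76798741923004), np.float64(0.54), array([16.00083706, 15.76715035]), array([ 0.54641499, -0.0679574 ]))
(np.float64(31.786407317654085), np.float64(0.48), array([15.9698719 , 15.81653542]), array([ 0.54641499, -0.0679574 ]))
body ((545.0467529296875, -73.70137023925781), (106.52335357666016, 130.07191467285156), 75.40359497070312)
to [0.5   0.046 0.21  1.66 ] travel [0.683, -0.491, 0.192] rotz -0.1092 maxsteps 2.1 1.8
to [0.456 0.155 0.16  2.008] travel [0.75, -0.227, 0.333] rotz -0.1108 maxsteps 2.0 1.9
```

The wrist picture shows the spindle square at (324,187). Depth puts its centre at (0.546,-0.069), with the flats at 2.08 rad (mod π/2) and the shut angle at about 1.315. Now to the handle.

play_rows --commands '[{"delta_rot":[0,0,-0.109],"travel":[0.68,-0.49,0.19],"gripper":0.15},{"delta_rot":[0,0,-0.109],"travel":[0.68,-0.49,0.19],"gripper":0.15},{"delta_rot":[0,0,-0.109],"travel":[0.68,-0.49,0.19],"gripper":0.15},{"delta_rot":[0,0,-0.109],"travel":[0.68,-0.49,0.19],"gripper":0.15}]'

```text
clock: 3.7
tool_pos: [0.5004, 0.0462, 0.2103]
eef_rot: [0.675, 0.738, -0.0, 0.0]
contact_force: [-0.1, -0.2, 0.3]
opening: 0.577
```

play_rows --commands '[{"delta_rot":[0,0,-0.111],"travel":[0.75,-0.23,0.33],"gripper":0.15},{"delta_rot":[0,0,-0.111],"travel":[0.75,-0.23,0.33],"gripper":0.15},{"delta_rot":[0,0,-0.111],"travel":[0.75,-0.23,0.33],"gripper":0.15},{"delta_rot":[0,0,-0.111],"travel":[0.75,-0.23,0.33],"gripper":0.15},{"delta_rot":[0,0,-0.111],"travel":[0.75,-0.23,0.33],"gripper":0.15}]'

```text
clock: 4.32
tool_pos: [0.4572, 0.1535, 0.1611]
eef_rot: [0.538, 0.843, -0.0, 0.001]
contact_force: [-0.2, -0.9, -0.7]
opening: 0.571
```

Run:
```python
from h import *
s=snap('wrist','w2.png')
for o in redrect(s):print(o)
for d in viewer.pinpoint('wrist','handle_mid')[:3]:print(round(d['conf'],2),np.round(d['at'],1),at_z(s,[d['at']],.02).round(4))
# depth-based top
v,u=np.mgrid[0:400:1,0:640:1];P=by_depth(s,np.c_[u.ravel(),v.ravel()])
T=P[(np.hypot(P[:,0]-.456,P[:,1]-.16)<.045)&(P[:,2]>.03)&(P[:,2]<.05)]
print('depth',cv2.minAreaRect((T[:,:2]*1000).astype(np.float32)),np.median(T[:,2]))
p,q=tool();m=q.as_matrix();print(p,np.arctan2(m[1,0],m[0,0]),r.get_state()['clock'])
```

```text
(array([326., 183.]), array([454.6, 163.2]), array([27.2, 63.6]), 2.034)
0.9 [427.8 250.8] [[0.5708 0.1417 0.02  ]]
0.8 [327.  183.7] [[0.4569 0.1604 0.02  ]]
0.8 [248.1  91.6] [[0.3643 0.2037 0.02  ]]
depth ((455.520263671875, 161.94078063964844), (28.009279251098633, 63.26726531982422), 26.024641036987305) 0.03921665504456179
[0.45680048 0.15406842 0.16109725] 2.0060906940226624 4.425
```

View pics/w2.png

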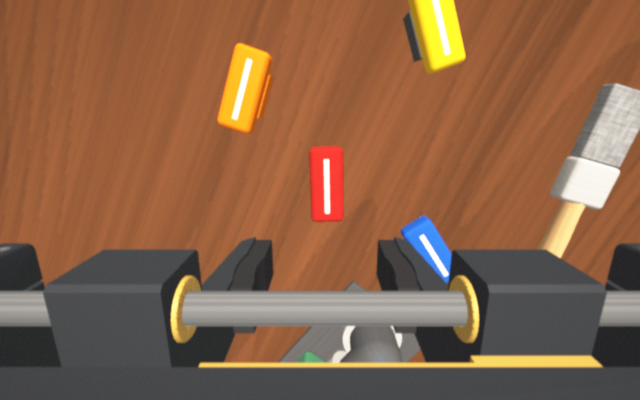

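Red handle at (326,183) between the fingers; orange (245,88), blue (430,245) and yellow (437,30) are clear of them. Going down to grasp.

Run:
```python
from h import *
plan([(.4555,.1618,.06,2.026),(.4555,.1618,.009,2.026)])
```

```text
to [0.456 0.162 0.06  2.026] travel [0.05, 0.014, 0.674] rotz -0.0063 maxsteps 1.6 0.1
to [0.456 0.162 0.009 2.026] travel [0.0, 0.0, 0.34] rotz -0.0 maxsteps 0.8 0.0
```

play_rows --commands '[{"delta_rot":[0,0,-0.006],"travel":[0.05,0.014,0.67],"gripper":0.15},{"delta_rot":[0,0,-0.006],"travel":[0.05,0.014,0.67],"gripper":0.15},{"delta_rot":[0,0,-0.006],"travel":[0.05,0.014,0.85],"gripper":0.15},{"delta_rot":[0,0,-0.006],"travel":[0.05,0.014,1.0],"gripper":0.15},{"delta_rot":[0,0,-0.006],"travel":[0.05,0.014,1.0],"gripper":0.15}]' --force 30

```text
clock: 5.05
tool_pos: [0.4543, 0.1627, 0.0098]
eef_rot: [0.528, 0.849, -0.001, 0.0]
contact_force: [-0.0, 0.5, 0.2]
opening: 0.58
```

play_rows --commands '[{"delta_rot":[0,0,0],"travel":[0,0,0.013],"gripper":-0.2},{"delta_rot":[0,0,0],"travel":[0,0,0.013],"gripper":-0.5},{"delta_rot":[0,0,0],"travel":[0,0,0.013],"gripper":-0.5},{"delta_rot":[0,0,0],"travel":[0,0,0.013],"gripper":-0.5}]' --force 30

```text
clock: 5.55
tool_pos: [0.4549, 0.1635, 0.0095]
eef_rot: [0.528, 0.849, 0.001, 0.0]
contact_force: [0.5, -0.5, 6.7]
opening: 0.317
```

Run:
```python
from h import *
st=r.get_state();print(st['contact_force'],st['opening']*88,st['clock'])
p,q=tool();m=q.as_matrix();print(p,np.arctan2(m[1,0],m[0,0]),m[:,2])
```

```text
[ 0.52378051 -0.45782745  6.69911781] 27.909476984465613 5.55
[0.45491062 0.16351888 0.00952733] 2.028591443651549 [ 1.36824722e-03  3.54734571e-04 -9.99999001e-01]
```

play_rows --commands '[{"delta_rot":[0,0,0],"travel":[0,0,-0.3],"gripper":-0.5},{"delta_rot":[0,0,0],"travel":[0,0,-0.65],"gripper":-0.5},{"delta_rot":[0,0,0],"travel":[0,0,-1.0],"gripper":-0.5},{"delta_rot":[0,0,0],"travel":[0,0,-1.0],"gripper":-0.5},{"delta_rot":[0,0,0],"travel":[0,0,-1.0],"gripper":-0.5}]'

```text
clock: 6.18
tool_pos: [0.454, 0.1628, 0.1582]
eef_rot: [0.528, 0.849, -0.001, -0.0]
contact_force: [-0.6, -0.8, -2.0]
opening: 0.321
```

Run:
```python
from h import *
s=snap('wrist','w3.png');p,q=tool();m=q.as_matrix()
st=r.get_state();print(p,st['contact_force'],st['moment'],st['opening'],st['clock'])
hsv=cv2.cvtColor(s['color'],cv2.COLOR_RGB2HSV)
M=((hsv[...,0]<5)|(hsv[...,0]>172))&(hsv[...,1]>150)&(hsv[...,2]>90)
v,u=np.nonzero(M);P=q.inv().apply(by_depth(s,np.c_[u,v])-p)
k=np.hypot(P[:,0],P[:,1])<.06;P=P[k];print(k.sum(),P.min(0),P.max(0),np.percentile(P,[1,50,99],axis=0).round(4))
plan([(.500,.05,.185,2.05),(.546,-.06,.185,2.08),(.546,-.069,.185,2.08)])
```

```text
[0.45358134 0.16270086 0.15763762] [-0.14997678 -1.065845   -1.93444309] [-0.01620074 -0.059913   -0.015179  ] 0.31291248860803833 6.225
6934 [-0.03345816 -0.02486997 -0.03272529] [0.03029741 0.01706922 0.15874145] [[-0.0314 -0.0129 -0.0316]
 [ 0.0123  0.0006 -0.0301]
 [ 0.03    0.0144 -0.0173]]
to [0.5   0.05  0.185 2.05 ] travel [-0.811, -0.055, -0.182] rotz -0.0067 maxsteps 2.0 0.1
to [ 0.546 -0.06   0.185  2.08 ] travel [-0.792, -0.066, -0.0] rotz -0.0095 maxsteps 1.9 0.2
to [ 0.546 -0.069  0.185  2.08 ] travel [-0.052, -0.029, -0.0] rotz -0.0 maxsteps 0.1 0.0
```

View pics/w3.png

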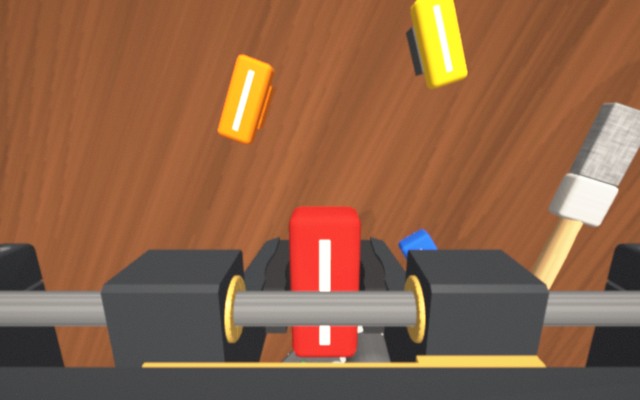

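Run:
```python
from h import *
plan([(.500,.05,.205,2.055),(.5455,-.0676,.245,2.08)])
```

```text
to [0.5   0.05  0.205 2.055] travel [-0.811, -0.055, -0.316] rotz -0.0083 maxsteps 2.1 0.1
to [ 0.546 -0.068  0.245  2.08 ] travel [-0.835, -0.096, -0.267] rotz -0.008 maxsteps 2.1 0.1
```

play_rows --commands '[{"delta_rot":[0,0,-0.004],"travel":[-0.3,-0.02,-0.15],"gripper":-0.5},{"delta_rot":[0,0,-0.0083],"travel":[-0.6,-0.04,-0.316],"gripper":-0.5},{"delta_rot":[0,0,-0.0083],"travel":[-0.81,-0.055,-0.316],"gripper":-0.5},{"delta_rot":[0,0,-0.0083],"travel":[-0.81,-0.055,-0.316],"gripper":-0.5}]'

```text
clock: 6.72
tool_pos: [0.5005, 0.0474, 0.2042]
eef_rot: [0.519, 0.855, -0.002, -0.001]
contact_force: [0.6, -0.1, -1.8]
opening: 0.321
```

play_rows --commands '[{"delta_rot":[0,0,-0.008],"travel":[-0.3,-0.04,-0.1],"gripper":-0.5},{"delta_rot":[0,0,-0.008],"travel":[-0.6,-0.07,-0.2],"gripper":-0.5},{"delta_rot":[0,0,-0.008],"travel":[-0.835,-0.096,-0.267],"gripper":-0.5},{"delta_rot":[0,0,-0.008],"travel":[-0.835,-0.096,-0.267],"gripper":-0.5},{"delta_rot":[0,0,-0.008],"travel":[-0.835,-0.096,-0.267],"gripper":-0.5}]'

```text
clock: 7.35
tool_pos: [0.5453, -0.0648, 0.245]
eef_rot: [0.505, 0.863, -0.0, -0.001]
contact_force: [0.3, 0.6, -2.3]
opening: 0.314
```

Run:
```python
from h import *
s=snap('wrist','w4.png');p,q=tool();m=q.as_matrix()
st=r.get_state();print(p,np.arctan2(m[1,0],m[0,0]),m[:,2],st['contact_force'],st['moment'],st['clock'])
spindle(s)
hsv=cv2.cvtColor(s['color'],cv2.COLOR_RGB2HSV)
M=((hsv[...,0]<5)|(hsv[...,0]>172))&(hsv[...,1]>150)&(hsv[...,2]>90)
v,u=np.nonzero(M);P=q.inv().apply(by_depth(s,np.c_[u,v])-p)
P=P[(np.hypot(P[:,0],P[:,1])<.06)&(P[:,2]<0)];T=P[P[:,2]<-.028]
print(np.percentile(P,[.3,50,99.7],axis=0).round(4),cv2.minAreaRect((T[:,:2]*1000).astype(np.float32)))
```

```text
[ 0.54528827 -0.06442331  0.24517091] 2.0834834123102355 [-0.00240751  0.00115139 -0.99999644] [-0.59390972  0.15080897  0.0721156 ] [ 0.01073665 -0.08916468  0.04099142] 7.4
zmax 0.2764335886802181 square [537.5 -54.7] [34.5  8.8] angle mod 90 0.5107701
collar circle ((546.1893310546875, -68.64215087890625), 18.79673957824707) 0.10136269090990008
[[-0.0324 -0.0136 -0.031 ]
 [ 0.0117  0.0005 -0.0292]
 [ 0.0299  0.0143 -0.0159]] ((-1.7731132507324219, 0.30086231231689453), (61.92434310913086, 26.37122917175293), 0.12005230039358139)
```

View pics/w4.png

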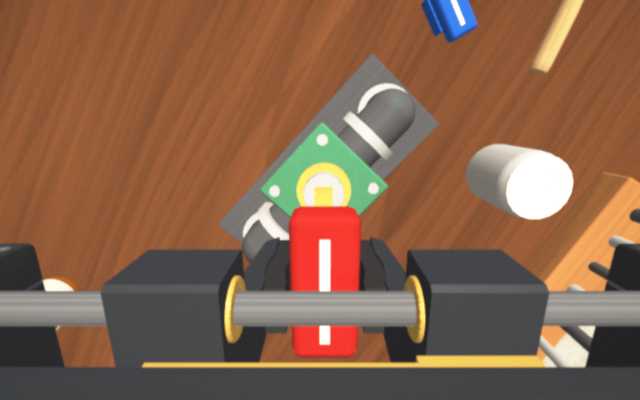

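The collar shows at (324,190), just ahead of the gripped handle, and the square looks aligned with it. This second view agrees with the first to 0.3 mm. Going down to just above the nose.

play_rows --commands '[{"delta_rot":[0,0,0],"travel":[0,0,0.3],"gripper":-0.5},{"delta_rot":[0,0,0],"travel":[0,0,0.6],"gripper":-0.5},{"delta_rot":[0,0,0],"travel":[0,0,0.65],"gripper":-0.5},{"delta_rot":[0,0,0],"travel":[0,0,0.65],"gripper":-0.5},{"delta_rot":[0,0,0],"travel":[0,0,0.65],"gripper":-0.5},{"delta_rot":[0,0,0],"travel":[0,0,0.65],"gripper":-0.5},{"delta_rot":[0,0,0],"travel":[0,0,0.65],"gripper":-0.5}]'

```text
clock: 8.28
tool_pos: [0.5467, -0.0667, 0.1495]
eef_rot: [0.506, 0.862, 0.0, 0.001]
contact_force: [0.2, -0.5, -2.1]
opening: 0.315
```

```bash
cat > s.py <<'E'
from h import *
import sys
p,q=tool();m=q.as_matrix();st=r.get_state()
print(p.round(4),'th',round(np.arctan2(m[1,0],m[0,0]),4),'zax',m[:,2].round(4),'F',np.round(st['contact_force'],2),'M',np.round(st['moment'],3),st['clock'],st['opening'])
if len(sys.argv)>1: plan([eval(sys.argv[1])])
E
python3 s.py "(.5453,-.0678,.138,2.083)"
```

```text
[ 0.5467 -0.0667  0.1495] th 2.0799 zax [ 1.4e-03 -2.0e-04 -1.0e+00] F [ 0.25 -0.51 -2.11] M [-0.    -0.112 -0.038] 8.275 0.3152601608499911
to [ 0.545 -0.068  0.138  2.083] travel [-0.002, -0.012, 0.077] rotz -0.001 maxsteps 0.2 0.0
```

play_rows --commands '[{"delta_rot":[0,0,0],"travel":[-0.002,-0.01,0.04],"gripper":-0.5},{"delta_rot":[0,0,0],"travel":[-0.002,-0.01,0.077],"gripper":-0.5},{"delta_rot":[0,0,0],"travel":[-0.002,-0.01,0.077],"gripper":-0.5},{"delta_rot":[0,0,0],"travel":[-0.002,-0.01,0.077],"gripper":-0.5}]'

```text
clock: 8.78
tool_pos: [0.5452, -0.0675, 0.1371]
eef_rot: [0.506, 0.862, 0.0, -0.0]
contact_force: [0.0, 0.6, -1.4]
opening: 0.315
```

```bash
for i in 1 2 3; do python3 -c "
from h import *
snap('wrist')"; python3 s.py "(.5453,-.0678,.131,2.083)"; done
```

```text
[ 0.5452 -0.0675  0.1372] th 2.0803 zax [ 2.e-04  1.e-04 -1.e+00] F [ 0.25 -0.56 -1.28] M [ 0.03  -0.097  0.013] 8.825 0.3189054063197209
to [ 0.545 -0.068  0.131  2.083] travel [-0.002, -0.001, 0.041] rotz -0.0009 maxsteps 0.1 0.0
[ 0.5453 -0.0675  0.1372] th 2.0802 zax [ 3.e-04  0.e+00 -1.e+00] F [ 0.05  0.38 -1.46] M [-0.01  -0.108  0.065] 8.875 0.3177888741917538
to [ 0.545 -0.068  0.131  2.083] travel [-0.002, -0.001, 0.042] rotz -0.0009 maxsteps 0.1 0.0
[ 0.5453 -0.0675  0.1373] th 2.0803 zax [ 3.e-04  0.e+00 -1.e+00] F [-0.07  0.82 -2.57] M [ 0.008 -0.121 -0.001] 8.925 0.31618352293480395
to [ 0.545 -0.068  0.131  2.083] travel [-0.002, -0.001, 0.042] rotz -0.0009 maxsteps 0.1 0.0
```

play_rows --commands '[{"delta_rot":[0,0,0],"travel":[0,0,0.014],"gripper":-0.5},{"delta_rot":[0,0,0],"travel":[0,0,0.028],"gripper":-0.5},{"delta_rot":[0,0,0],"travel":[-0.002,0,0.041],"gripper":-0.5},{"delta_rot":[0,0,0],"travel":[-0.002,0,0.041],"gripper":-0.5}]'

```text
clock: 9.43
tool_pos: [0.5451, -0.0679, 0.1308]
eef_rot: [0.506, 0.862, -0.0, -0.0]
contact_force: [-0.3, -0.3, -1.7]
opening: 0.318
```

```bash
python3 s.py "(.5453,-.0678,.127,2.083)"
```

```text
[ 0.5451 -0.0679  0.1308] th 2.0802 zax [-4.e-04 -1.e-04 -1.e+00] F [-0.3  -0.27 -1.67] M [-0.013 -0.168  0.042] 9.425 0.3180546637789611
to [ 0.545 -0.068  0.127  2.083] travel [0.0, 0.001, 0.025] rotz -0.0009 maxsteps 0.1 0.0
```

Past the nose with no contact force. Down 4 mm more to test the square.

play_rows --commands '[{"delta_rot":[0,0,0],"travel":[0,0,0.009],"gripper":-0.5},{"delta_rot":[0,0,0],"travel":[0,0,0.018],"gripper":-0.5},{"delta_rot":[0,0,0],"travel":[0,0,0.027],"gripper":-0.5},{"delta_rot":[0,0,0],"travel":[0,0,0.027],"gripper":-0.5}]'

```text
clock: 9.93
tool_pos: [0.5452, -0.0678, 0.1269]
eef_rot: [0.506, 0.862, -0.0, -0.0]
contact_force: [0.2, 0.2, -1.8]
opening: 0.313
```

```bash
python3 s.py "(.5453,-.0678,.118,2.083)"
```

```text
[ 0.5452 -0.0678  0.1269] th 2.0803 zax [-2.e-04 -1.e-04 -1.e+00] F [ 0.23  0.21 -1.79] M [-0.006 -0.061 -0.011] 9.925 0.3125281029824439
to [ 0.545 -0.068  0.118  2.083] travel [-0.0, 0.001, 0.059] rotz -0.0009 maxsteps 0.1 0.0
```

play_rows --commands '[{"delta_rot":[0,0,0],"travel":[0,0,0.015],"gripper":-0.5},{"delta_rot":[0,0,0],"travel":[0,0,0.03],"gripper":-0.5},{"delta_rot":[0,0,0],"travel":[0,0,0.03],"gripper":-0.5}]'

```text
clock: 10.3
tool_pos: [0.5451, -0.0679, 0.1223]
eef_rot: [0.506, 0.862, -0.0, -0.0]
contact_force: [0.2, 0.8, -1.6]
opening: 0.314
```

```bash
python3 s.py "(.5453,-.0678,.1165,2.083)"
```

```text
[ 0.5451 -0.0679  0.1223] th 2.0803 zax [-4.e-04 -1.e-04 -1.e+00] F [ 0.18  0.77 -1.56] M [-0.105 -0.089  0.045] 10.3 0.3139076986803192
to [ 0.545 -0.068  0.116  2.083] travel [-0.0, 0.001, 0.038] rotz -0.0009 maxsteps 0.1 0.0
```

play_rows --commands '[{"delta_rot":[0,0,0],"travel":[0,0,0.015],"gripper":-0.5},{"delta_rot":[0,0,0],"travel":[0,0,0.03],"gripper":-0.5},{"delta_rot":[0,0,0],"travel":[0,0,0.043],"gripper":-0.5},{"delta_rot":[0,0,0],"travel":[0,0,0.043],"gripper":-0.5}]'

```text
clock: 10.8
tool_pos: [0.5452, -0.0679, 0.1158]
eef_rot: [0.506, 0.862, -0.0, -0.0]
contact_force: [0.0, -0.1, -1.5]
opening: 0.314
```

play_rows --commands '[{"delta_rot":[0,0,0],"travel":[0,0,0.007],"gripper":-0.5},{"delta_rot":[0,0,0],"travel":[0,0,0.013],"gripper":-0.5},{"delta_rot":[0,0,0],"travel":[0,0,0.013],"gripper":-0.5}]'

```text
clock: 11.18
tool_pos: [0.5452, -0.0679, 0.114]
eef_rot: [0.506, 0.862, -0.0, -0.0]
contact_force: [0.4, 0.0, -1.9]
opening: 0.316
```

```bash
python3 s.py "(.5453,-.0678,.1125,2.083)"
```

```text
[ 0.5452 -0.0679  0.114 ] th 2.0802 zax [-1.e-04 -1.e-04 -1.e+00] F [ 0.45  0.02 -1.94] M [-0.041 -0.096  0.011] 11.175 0.3161137093088653
to [ 0.545 -0.068  0.112  2.083] travel [0.0, 0.001, 0.01] rotz -0.0009 maxsteps 0.0 0.0
```

play_rows --commands '[{"delta_rot":[0,0,0],"travel":[0,0,0.006],"gripper":-0.5},{"delta_rot":[0,0,0],"travel":[0,0,0.011],"gripper":-0.5},{"delta_rot":[0,0,0],"travel":[0,0,0.011],"gripper":-0.5}]'

```text
clock: 11.55
tool_pos: [0.5454, -0.0678, 0.1128]
eef_rot: [0.506, 0.862, 0.0, 0.0]
contact_force: [-1.2, -0.5, 3.5]
opening: 0.318
```

```bash
python3 s.py
```

```text
[ 0.5454 -0.0678  0.1128] th 2.0802 zax [ 5.e-04 -2.e-04 -1.e+00] F [-1.17 -0.54  3.55] M [-0.108  0.023  0.01 ] 11.55 0.31768966832451356
```

The contact force rose by about 5 N at TCP z = 0.1128. That is the expected fully-home height, after dropping about 16 mm past the square's top, with the spring hardly pressed. Now turning clockwise with a firmer grip.

play_rows --commands '[{"delta_rot":[0,0,0],"travel":[0,0,-0.003],"gripper":-0.5},{"delta_rot":[0,0,0],"travel":[0,0,-0.003],"gripper":-0.5},{"delta_rot":[0,0,0.018],"travel":[0,0.001,-0.003],"gripper":-0.5},{"delta_rot":[0,0,0.036],"travel":[0,0.001,-0.003],"gripper":-0.5},{"delta_rot":[0,0,0.054],"travel":[0,0.002,-0.003],"gripper":-0.5},{"delta_rot":[0,0,0.072],"travel":[0,0.002,-0.003],"gripper":-0.5},{"delta_rot":[0,0,0.09],"travel":[0,0.003,-0.003],"gripper":-0.5},{"delta_rot":[0,0,0.108],"travel":[0,0.003,-0.003],"gripper":-0.5},{"delta_rot":[0,0,0.126],"travel":[0,0.004,-0.003],"gripper":-0.5},{"delta_rot":[0,0,0.144],"travel":[0,0.004,-0.003],"gripper":-0.5},{"delta_rot":[0,0,0.162],"travel":[0,0.005,-0.003],"gripper":-0.5},{"delta_rot":[0,0,0.18],"travel":[-0.001,0.005,-0.003],"gripper":-0.5}]' --force 50

```text
clock: 13.05
tool_pos: [0.5463, -0.067, 0.113]
eef_rot: [0.727, 0.687, 0.0, 0.0]
contact_force: [-1.1, 0.6, 3.6]
opening: 0.311
```

```bash
python3 s.py "(.5462,-.0675,.1133,1.315)"
```

```text
[ 0.5463 -0.067   0.113 ] th 1.5142 zax [ 8.e-04  6.e-04 -1.e+00] F [-1.11  0.65  3.58] M [0.083 0.025 0.166] 13.05 0.31056234794475907
to [ 0.546 -0.068  0.113  1.315] travel [-0.003, -0.001, -0.002] rotz 0.0634 maxsteps 0.0 1.1
```

play_rows --commands '[{"delta_rot":[0,0,0.015],"travel":[0,0,-0.002],"gripper":-0.5},{"delta_rot":[0,0,0.03],"travel":[0,0,-0.002],"gripper":-0.5},{"delta_rot":[0,0,0.045],"travel":[-0.001,0,-0.002],"gripper":-0.5},{"delta_rot":[0,0,0.06],"travel":[-0.002,0,-0.002],"gripper":-0.5}]'

```text
clock: 13.55
tool_pos: [0.5466, -0.0671, 0.1133]
eef_rot: [0.789, 0.615, 0.001, 0.0]
contact_force: [2.0, 3.9, 3.0]
opening: 0.316
```

```bash
python3 s.py "(.5462,-.0675,.1133,1.225)"
```

```text
[ 0.5466 -0.0671  0.1133] th 1.324 zax [ 0.0013  0.001  -1.    ] F [1.97 3.94 2.97] M [ 0.54  -0.265  0.154] 13.55 0.3158130611384375
to [ 0.546 -0.068  0.113  1.225] travel [-0.003, -0.002, -0.0] rotz 0.0315 maxsteps 0.0 0.5
```

play_rows --commands '[{"delta_rot":[0,0,0.007],"travel":[0,0,0],"gripper":-0.5},{"delta_rot":[0,0,0.014],"travel":[0,0,0],"gripper":-0.5},{"delta_rot":[0,0,0.014],"travel":[0,0,0],"gripper":-0.5}]'

```text
clock: 13.92
tool_pos: [0.5467, -0.0672, 0.1133]
eef_rot: [0.801, 0.598, 0.001, 0.0]
contact_force: [2.4, 4.9, 1.1]
opening: 0.311
```

```bash
python3 s.py "(.5462,-.0675,.1133,1.225)"
```

```text
[ 0.5467 -0.0672  0.1133] th 1.2825 zax [ 1.5e-03  9.0e-04 -1.0e+00] F [2.36 4.93 1.14] M [ 0.843 -0.498  0.111] 13.925 0.31056428236277056
to [ 0.546 -0.068  0.113  1.225] travel [-0.003, -0.002, 0.0] rotz 0.0183 maxsteps 0.0 0.3
```

play_rows --commands '[{"delta_rot":[0,0,0],"travel":[0.005,0.001,0],"gripper":-0.5},{"delta_rot":[0,0,0.007],"travel":[0.005,0.001,0],"gripper":-0.5},{"delta_rot":[0,0,0.014],"travel":[0.005,0.001,0],"gripper":-0.5},{"delta_rot":[0,0,0.014],"travel":[0.005,0.001,0],"gripper":-0.5}]'

```text
clock: 14.42
tool_pos: [0.5467, -0.0672, 0.1133]
eef_rot: [0.815, 0.58, 0.0, 0.0]
contact_force: [3.1, 3.1, 1.7]
opening: 0.316
```

```bash
python3 s.py
```

```text
[ 0.5467 -0.0672  0.1133] th 1.2378 zax [ 9.e-04 -1.e-04 -1.e+00] F [3.1  3.08 1.72] M [ 0.681 -0.643  0.152] 14.425 0.3156204467867695
```

play_rows --commands '[{"delta_rot":[0,0,0.006],"travel":[0,0,0],"gripper":-0.5},{"delta_rot":[0,0,0.012],"travel":[0,0,0],"gripper":-0.5},{"delta_rot":[0,0,0.012],"travel":[0,0,0],"gripper":-0.5}]'

```text
clock: 14.8
tool_pos: [0.5468, -0.0673, 0.1133]
eef_rot: [0.825, 0.565, 0.0, 0.0]
contact_force: [4.3, 3.3, 2.1]
opening: 0.315
```

```bash
python3 s.py
```

```text
[ 0.5468 -0.0673  0.1133] th 1.2002 zax [ 9.e-04 -1.e-04 -1.e+00] F [4.34 3.31 2.07] M [ 0.669 -0.867  0.195] 14.8 0.31539148854223936
```

```bash
cat > hv.py <<'E'
from h import *
import sys
s=snap('wrist',sys.argv[1]);p,q=tool();m=q.as_matrix()
hsv=cv2.cvtColor(s['color'],cv2.COLOR_RGB2HSV)
v,u=np.mgrid[0:400,0:640];W=by_depth(s,np.c_[u.ravel(),v.ravel()]);H=hsv.reshape(-1,3)
red=((H[:,0]<5)|(H[:,0]>172))&(H[:,1]>150)&(H[:,2]>90)&(np.hypot(W[:,0]-.546,W[:,1]+.068)<.045)
T=W[red];zt=np.percentile(T[:,2],90);T=T[T[:,2]>zt-.004]
rc=cv2.minAreaRect((T[:,:2]*1000).astype(np.float32));b=cv2.boxPoints(rc);e=max(b[1]-b[0],b[2]-b[1],key=np.linalg.norm)
print('handle top z',zt,np.round(rc[0],1),np.round(rc[1],1),'ang',np.arctan2(e[1],e[0])%np.pi,'tool th',np.arctan2(m[1,0],m[0,0]))
x=q.inv().apply(T-p);print('tool-frame x range',x[:,0].min(),x[:,0].max(),'z',np.median(x[:,2]))
E
python3 hv.py w5.png
```

```text
handle top z 0.1437760956117961 [546.7 -68.3] [63.7 27.7] ang 1.2041885 tool th 1.2004301843239347
tool-frame x range -0.032802807234007636 0.03089509947165734 z -0.02968007965923728
```

View pics/w5.png

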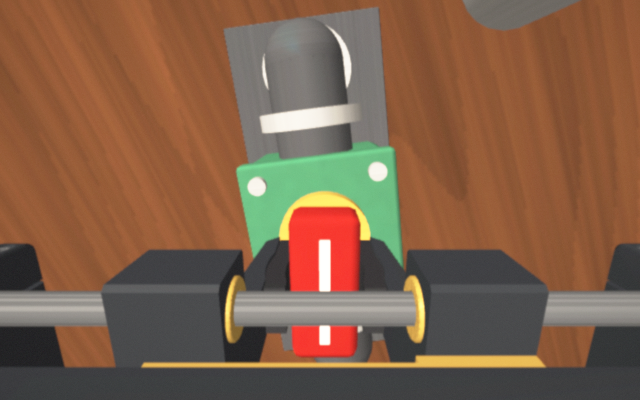

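The handle is home (top z 0.144) and square in the grip, about 0.1 rad past the valve's axis. That is nearly all of the socket play. I'll turn a little further until the torque shows the stop.

play_rows --commands '[{"delta_rot":[0,0,0.005],"travel":[0.002,0.003,0],"gripper":-0.5},{"delta_rot":[0,0,0.01],"travel":[0.002,0.003,0],"gripper":-0.5},{"delta_rot":[0,0,0.01],"travel":[0.002,0.003,0],"gripper":-0.5}]'

```text
clock: 15.22
tool_pos: [0.5468, -0.0673, 0.1132]
eef_rot: [0.834, 0.552, -0.0, 0.0]
contact_force: [3.1, 2.6, 2.9]
opening: 0.316
```

```bash
python3 s.py
```

```text
[ 0.5468 -0.0673  0.1132] th 1.1692 zax [-0.e+00 -4.e-04 -1.e+00] F [3.07 2.57 2.94] M [ 0.573 -0.81   0.277] 15.225 0.3158135364188057
```

play_rows --commands '[{"delta_rot":[0,0,0.005],"travel":[0,0,0],"gripper":-0.5},{"delta_rot":[0,0,0.01],"travel":[0,0,0],"gripper":-0.5},{"delta_rot":[0,0,0.01],"travel":[0,0,0],"gripper":-0.5}]'

```text
clock: 15.6
tool_pos: [0.5469, -0.0672, 0.1132]
eef_rot: [0.842, 0.539, -0.0, 0.0]
contact_force: [3.0, 1.7, 2.3]
opening: 0.314
```

```bash
python3 s.py
```

```text
[ 0.5469 -0.0672  0.1132] th 1.138 zax [ 2.e-04 -4.e-04 -1.e+00] F [3.   1.67 2.34] M [ 0.425 -0.857  0.515] 15.6 0.3142860414065497
```

The torque about z rose from about 0.17 to 0.5 N m, so the stop is reached. I'll ease back within the socket play to unload it, then release.

play_rows --commands '[{"delta_rot":[0,0,-0.013],"travel":[0.002,0.004,0],"gripper":-0.5},{"delta_rot":[0,0,-0.026],"travel":[0.002,0.004,0],"gripper":-0.5},{"delta_rot":[0,0,-0.036],"travel":[0.002,0.004,0],"gripper":-0.5},{"delta_rot":[0,0,-0.036],"travel":[0.002,0.004,0],"gripper":-0.5}]'

```text
clock: 16.1
tool_pos: [0.5468, -0.0675, 0.113]
eef_rot: [0.811, 0.585, -0.001, -0.0]
contact_force: [1.0, 2.2, 4.0]
opening: 0.312
```

```bash
python3 s.py; python3 hv.py w6.png
```

```text
[ 0.5468 -0.0675  0.113 ] th 1.2506 zax [-1.5e-03 -3.0e-04 -1.0e+00] F [1.   2.22 3.95] M [ 0.361 -0.223  0.019] 16.1 0.31223663970214427
handle top z 0.1434372814057363 [546.8 -68.4] [63.5 27.7] ang 1.252807 tool th 1.250202321639104
tool-frame x range -0.032635671728301306 0.03093060332690343 z -0.029658673008759386
```

play_rows --commands '[{"delta_rot":[0,0,0],"travel":[0,0,0],"gripper":-0.2},{"delta_rot":[0,0,0],"travel":[0,0,0],"gripper":0.0},{"delta_rot":[0,0,0],"travel":[0,0,0],"gripper":0.15},{"delta_rot":[0,0,0],"travel":[0,0,0],"gripper":0.15},{"delta_rot":[0,0,0],"travel":[0,0,-0.1],"gripper":0.15},{"delta_rot":[0,0,0],"travel":[0,0,-0.25],"gripper":0.15},{"delta_rot":[0,0,0],"travel":[0,0,-0.5],"gripper":0.15},{"delta_rot":[0,0,0],"travel":[0,0,-0.8],"gripper":0.15},{"delta_rot":[0,0,0],"travel":[0,0,-0.95],"gripper":0.15},{"delta_rot":[0,0,0],"travel":[0,0,-0.95],"gripper":0.15},{"delta_rot":[0,0,0],"travel":[0,0,-0.95],"gripper":0.15}]'

```text
clock: 17.52
tool_pos: [0.5468, -0.0673, 0.2551]
eef_rot: [0.811, 0.585, -0.001, -0.0]
contact_force: [-0.5, 0.3, -0.2]
opening: 0.572
```

```bash
python3 s.py; python3 hv.py w7.png
python3 - <<'E'
from h import *
s=snap('wrist')
# valve yaw from green-body top face (depth z~.076)
v,u=np.mgrid[0:240,0:640];W=by_depth(s,np.c_[u.ravel(),v.ravel()])
hsv=cv2.cvtColor(s['color'][:240],cv2.COLOR_RGB2HSV).reshape(-1,3)
g=(hsv[:,0]>50)&(hsv[:,0]<85)&(hsv[:,1]>80)&(W[:,2]>.07)&(W[:,2]<.082)
rc=cv2.minAreaRect((W[g][:,:2]*1000).astype(np.float32));print('body',rc,'yaw mod90',np.radians(rc[2])%(np.pi/2))
E
```

```text
[ 0.5468 -0.0673  0.2551] th 1.2508 zax [-1.4e-03 -3.0e-04 -1.0e+00] F [-0.54  0.26 -0.15] M [-0.05  -0.056 -0.014] 17.525 0.5721433863648769
handle top z 0.14420323976829202 [546.7 -68.5] [62.7 27. ] ang 1.2550768 tool th 1.2508517219929318
tool-frame x range -0.032415600537023304 0.03020931894716176 z 0.11132684120977618
body ((546.0469360351562, -68.207275390625), (90.80864715576172, 90.70730590820312), 76.00904083251953) yaw mod90 1.3266080238102778
```

View pics/w7.png

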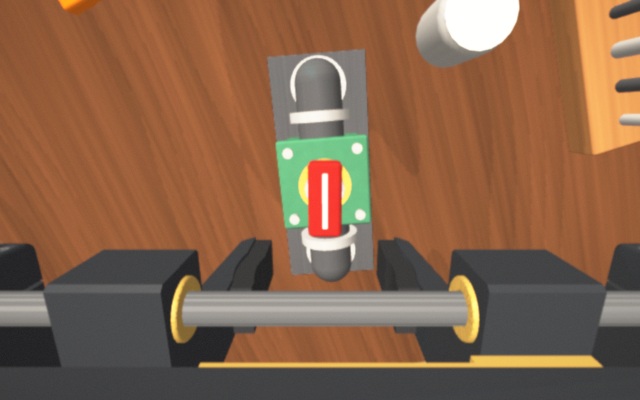

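Run:
```python
from h import *
print(r.finish_job(), r.get_state()['clock'])
```

```text
the job is handed in; nothing more can be done
the job is handed in; nothing more can be done
```

The red handle is back on the valve's spindle and fully home. The valve is turned clockwise to its stop, and the handle is released. I handed the job in at about 17.6 s, with the gripper well above the valve and touching nothing.

**Fitting:** I read the spindle angle from the wrist camera's depth image and lined the handle up with it. It slid over the square without needing a turn to find the flats. I pressed down only until the spring pushed back with about 5 N, roughly 1 mm of its 10 mm travel, so it never came near bottoming.

**Closing:** I turned the handle until the torque rose from about 0.17 to 0.5 N m, well above the spindle's 0.18 N m stiffness. I then backed off within the socket's play, and the torque fell to about 0.02 N m before I let go.

**Last checks:**
- **Height:** the handle's top is at 0.144 m, which matches fully home (0.102 + 0.042).
- **Position:** the handle is centred within about 0.7 mm of the spindle axis.
- **Angle:** the handle sits about 0.07 rad past the valve's axis, so it is not exactly parallel. That is within the 0.09 rad of play. The spindle itself is hidden under the handle, so I judged "shut" by torque, not by sight.
- **Side force:** while turning I saw up to about 5.5 N from a small off-centre grip, and eased it by shifting slightly.
- **Other things on the bench:** none was touched as far as the forces showed. I did not take a final overall picture to confirm it.

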